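# Snap the dust cap into the evidence camera's lens mouth

## Task

Put the dust cap back on the evidence camera: pinch the two orange lugs of the black cap together to lift it, set it into the mouth of the lens of the camera lying on its back in the padded tray, and push it gently (never more than about 20 N) down against the sprung sealing ring until its disc is flush on the rim. Let go while it is still pushed home, so that the tabs spring out under the rim and hold it there; leave everything else on the bench where it is.

Things in the scene. Friction and masses are not known exactly. Their poses are not given: they have to be found in the camera images.
- cap_center (a point): Black round dust cap, about 75 g, lying right way up (its z up) on the bench. Point: on its axis, at the TOP FACE of its disc (68 mm across, 3 mm thick). Under the disc a plug 16.5 mm deep, 58 mm across, its lowest 8 mm tapering to a flat 50 mm end. On the disc stand two orange lugs, 18 mm high. Fingertips may rest on the disc outside the lugs and push on it. Any turn of the cap in the mouth will do.
- tab_a (a joint): Inward travel of the sprung tab on the cap's own +y side: 0 when out, 0.0055 m when fully pinched. Its lug is 16 mm wide, 7 mm thick. The two lugs' outer faces are 44 mm apart free, 33 mm pinched. Spring: 3 N out, 6.3 N pinched; a grip of 15 N or more pinches both tabs to their stops.
- tab_b (a joint): The same for the tab on the cap's -y side. Each tab carries an orange latch that sticks out of the plug's side, 5.5 to 8 mm below the disc's underside: out to 33 mm from the axis when free (too wide for the mouth), 27.5 mm when pinched (fits).
- mouth (a point): Centre of the lens mouth, level with the top of its silver rim, about 140 mm above the bench; z up. Rim 82 mm across outside, 61 mm inside; its lip is 4 mm thick with a groove 69 mm across below it. Latches clear the lip only while the disc's underside is under 1.5 mm above the rim (cap_center under 4.5 mm above this point); let go there, the cap rises about 1.5 mm and stays latched.
- seal_top (a point): Centre of the top of the black sprung sealing ring, 56 mm across, 12.5 mm below the rim inside the mouth. The plug's end meets it when the disc is still 4 mm above the rim; pressing on until the disc is flush takes about 7.5 N plus friction.
- evcam: Dark grey camera, 95 x 145 x 50 mm, 0.7 kg, lying on its back, lens up (origin: middle of its back, lens axis 8 mm towards its own +y), in a grey padded tray, 160 x 200 mm, 36 mm high, that stands fast. The padding is soft: the camera sinks straight down 1 mm for every 1.2 N pushed on it, up to 15 mm, so a push must be judged by its force.
- amber_bottle: Amber glass bottle, yellow label, 74 mm across, 270 mm tall; a bystander. Origin at its underside.
- green_bottle: Green glass bottle, 74 mm across, 280 mm tall; a bystander. Origin at its underside.
- clear_bottle: Clear glass bottle, 72 mm across, 260 mm tall; a bystander. Origin at its underside.
- plain_cap: Plain grey camera body cap without lugs, a disc 60 mm across and 14 mm thick; it is NOT the cap to fit; a bystander. Origin at its underside.
- tape_roll: Roll of tan tape lying flat, 90 mm across, 30 mm high; a bystander. Origin at its underside.
- torch: Dark metal torch lying flat, 135 mm long, 40 mm thick; a bystander. Origin at its underside.
Not all that is in view belongs to the job. Of the things that look like the part that bears cap_center, the middle-sized one is meant.

How it is judged:
On the way, in this order (a step that is already met when the one before it is completed fails the run):
1. the cap is lifted clear of the bench with both tabs pinched in (more than 4 mm each) (height (world z) of cap_center above 0.05 m and value of joint each of tab_a, tab_b above 0.004 m), for 0.2 s.
2. the cap is pushed home in the mouth: its disc within 1.5 mm of the rim (z of cap_center in the frame of mouth below 0.0045 m and horizontal distance between cap_center and mouth below 0.003 m), for 0.1 s.
At the end, for the whole second after the job is handed in: The cap sits right way up in the lens mouth, centred within 3 mm, level with the rim within 3.5 degrees, its disc no more than 3 mm above the rim, with both tabs sprung out under the lip (within 1.2 mm of fully out) (z of cap_center in the frame of mouth between 0.001 and 0.006 m and horizontal distance between cap_center and mouth below 0.003 m and angle between the z axis of cap_center and the z axis of mouth, either way round below 0.06 rad and value of joint each of tab_a, tab_b below 0.0012 m and angle between cap_center's own z axis and vertical below 0.1 rad); the robot touches nothing.
It fails at once if the camera is pushed with more than 30 N in all (contact force between anything else and evcam above 30 N).
It fails at once if a bottle is moved more than 30 mm or knocked over (distance of any of amber_bottle, green_bottle, clear_bottle from where it was at the start of the episode above 0.03 m or angle between any of amber_bottle, green_bottle, clear_bottle's own z axis and vertical above 0.5 rad).
It fails at once if the plain grey cap, the tape roll or the torch is moved more than 30 mm (distance of any of plain_cap, tape_roll, torch from where it was at the start of the episode above 0.03 m).
It also fails if it takes over 54 s, if anything falls off the work surface, if the arm or the gripper's body presses on something with over 40 N, if the wrist force passes 120 N, or if a joint passes its speed limit or range.

## Robot

A 6-joint arm with a two-finger parallel gripper is mounted at the origin on the work surface. World frame = base frame: x ahead of the robot, y to its left, z up, the work surface at z = 0. Lengths are in m, angles in rad, forces in N, time in s.
With the tool pointing down it reaches from about 0.275 to 0.725 m from the base axis. Payload 5.6 kg.
Tool frame: the origin (TCP) lies midway between the tips of the shut fingers; the grasp point (between the pads) lies env.hold_point_z behind it (env.hold_point_z is the distance from the TCP to the grasp point, in m); z points along the fingers, y is the direction in which the jaws open and shut (so a half turn about z gives the same grasp; the last joint's range is limited). The gripper opens to 85 mm and grips with 20 to 120 N. Pads are 22 mm wide; open, the fingers measure 114 mm over their backs; the gripper's body (76 mm by 85 mm) begins 54 mm behind the grasp point. The pads swing forward as they close: fully open they stand 13 mm farther back than shut.
Start: joints at [0.285, 0.255, 0.108, 0, -1.424, -0.285], TCP at [0.55, 0, 0.231] pointing down, gripper open.
Joint ranges: [-2.95, 2.95], [-1.21, 1.97], [-1.09, 1.5], [-2.87, 1.71], [-2.94, -0.07], [-3.05, 3.05]. Speed limits (rad/s): [2.57, 2.57, 3.14, 3.14, 3.14, 3.14].

## Interface

Orientations are given as a unit quaternion [x, y, z, w].
In Python, from cell import env gives the robot as it stands.
- The arm moves only by the tool move_arm, never from a script. Its argument "steps" is a list of rows, each a list of 7 numbers: the shift along the world's x, y, z in mm, then the turn, a rotation vector about the world's x, y, z in degrees, then the finger opening in mm, from 0 to 85.4. In form: [[dx, dy, dz, rx, ry, rz, grip], ...]. A call has 1 to 5 rows; each row shifts and turns the pose as measured when the row begins; what a row does not reach is not made up. A row lasts 1/10 s, in which the tool goes at most 50 mm and 8.59 degrees, less where a joint would pass 70% of its speed; a pose out of reach is approached as far as the arm can. A call with a gripper value outside its range is refused whole. The fingers move at their own pace and stop on an object; "newtons" is the grip in N (left out, the last holds). Time passes only in rows, so rows that do not move let the fingers close. It gives the time, the measured TCP pose, the force and the opening at its end, in the units of the state.
- env.state(): the state, without advancing time (a new reading comes with each control period).
- env.read_camera(name): name is "scene" or "side" or "wrist"; returns the picture (480x640x3 uint8, red, green, blue); there is no depth.
- env.camera_info(name): a dict with "camera_matrix" (3x3 intrinsics, pixels), "T" (4x4, takes a point from camera to world coordinates). Camera axes: x right, y down, z forward; pixel columns grow to the right and rows downward; lengths in m; the calibration is good to about 2 mm. A picture is of the moment at which its call begins: read the wrist's pose just before it. camera_info takes no time and is no camera call; for the wrist camera it gives the pose at the moment of the call.
- env.job_done(): hands the job in, once; it reports no verdict.
The state is a dict: "clock": time; "q": joint angles; "joint_velocities": joint speeds; "joint_torque": joint torques, N m; "tool_pos": TCP position; "orientation": TCP orientation; "ft_force": force on the tool from outside, world axes, zero at the start; "ft_torque": the same for the moment, N m; "width": finger opening in m.
Only numpy, scipy, OpenCV 4.12 (cv2) and the standard library are available. Lean on these libraries where they do the work, as an engineer would, in place of code of your own. Each camera call takes 0.05 s, during which the arm holds its last target.

## Working session

There is one attempt and no reset: what is moved stays moved. The work goes in short steps, Python scripts to look and compute and a tool call to move; the robot and the scene stay as the last step left them, time stands still between calls to the robot, and variables do not carry over. Pictures are saved under pics/ and viewed, and the job is handed in when it is done.

Besides the shell and the picture viewer there is one more tool, called after ">>>" by a JSON object that holds its "method" and its "body", one argument or row to a line. move_arm: Moves the arm, as the interface text tells. Its arguments: {"type":"object","properties":{"steps":{"type":"array","items":{"type":"array","items":{"type":"number"}}},"newtons":{"type":"number"}},"required":["steps"]}

```bash
ls; mkdir -p pics
python3 - <<'E'
from cell import env
import cv2,numpy as np
for n in ["scene","side","wrist"]:
    ci=env.camera_info(n); im=env.read_camera(n)
    cv2.imwrite(f"pics/{n}0.png",im[:,:,::-1]); print(n,np.round(ci["camera_matrix"],1).tolist(),np.round(ci["T"],3).tolist())
print(env.state(),env.hold_point_z)
E
```

```text
pics
scene [[437.2, 0.0, 324.7], [0.0, 437.2, 239.3], [0.0, 0.0, 1.0]] [[0.36, 0.687, -0.631, 1.272], [0.933, -0.254, 0.255, -0.275], [0.015, -0.68, -0.733, 0.862], [0.0, 0.0, 0.0, 1.0]]
side [[510.1, 0.0, 312.9], [0.0, 510.1, 238.2], [0.0, 0.0, 1.0]] [[0.966, -0.133, 0.224, 0.376], [-0.26, -0.552, 0.792, -0.906], [0.018, -0.823, -0.568, 0.754], [0.0, 0.0, 0.0, 1.0]]
wrist [[401.6, 0.0, 322.5], [0.0, 401.6, 248.1], [0.0, 0.0, 1.0]] [[-1.0, 0.001, -0.002, 0.551], [0.0, 0.951, 0.309, -0.079], [0.002, 0.309, -0.951, 0.374], [0.0, 0.0, 0.0, 1.0]]
{'clock': 0.15, 'q': array([ 2.84580192e-01,  2.55630505e-01,  1.07288150e-01, -3.28428882e-04,
       -1.42389017e+00, -2.84616451e-01]), 'joint_velocities': array([-0.00082851, -0.00103777,  0.00304882,  0.00105991, -0.00112212,
       -0.0004924 ]), 'joint_torque': array([-1.13390255e-03, -3.86942518e+01,  2.38082260e+01,  5.36670327e+00,
       -4.55894769e-03,  1.90294440e-05]), 'tool_pos': array([5.49630397e-01, 3.00983884e-05, 2.30591807e-01]), 'orientation': array([-7.07076690e-01,  7.07136488e-01,  4.87261974e-04, -5.51931307e-04]), 'ft_force': array([-0.26661463,  0.79553872, -0.04789339]), 'ft_torque': array([ 0.00072569,  0.02253814, -0.03409752]), 'width': 0.08538336795047158} 0.0187
```

View pics/scene0.png

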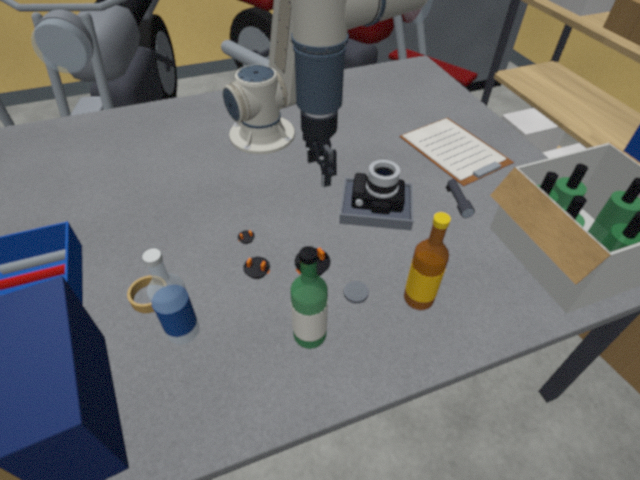

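View pics/side0.png

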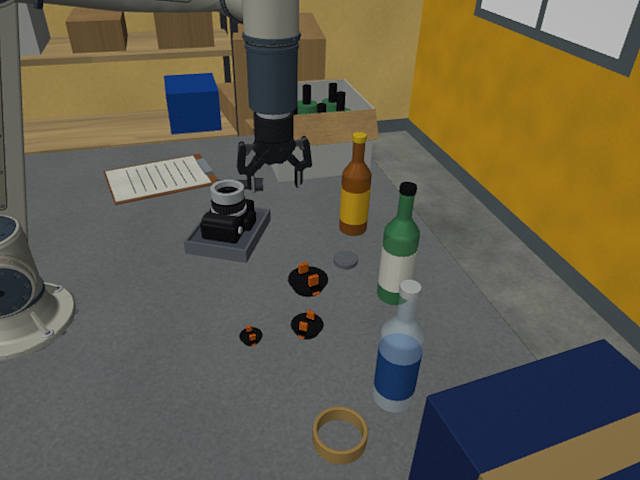

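View pics/wrist0.png

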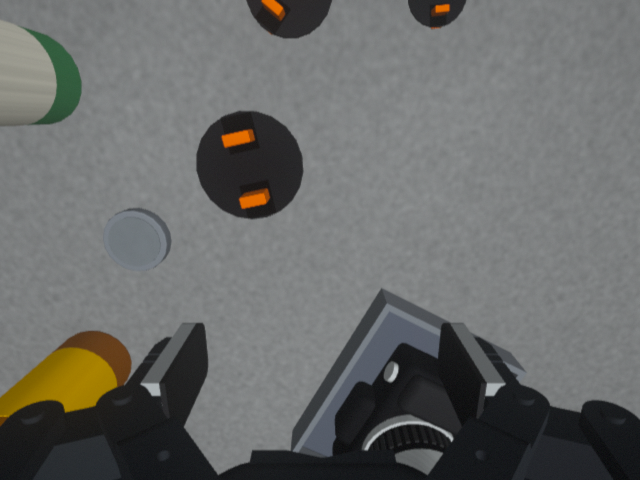

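The middle cap is at scene (257,267), side (307,325), at the top of the wrist view at (290,0). The large one is at wrist (250,165) and the small one at (437,5). The lens is at scene (383,175), side (228,190). I'll get a rough fix next.

```bash
cat > h.py <<'E'
import cv2,numpy as np
from cell import env
def ray(ci,p):
    K=np.array(ci["camera_matrix"]);T=np.array(ci["T"])
    d=T[:3,:3]@np.linalg.solve(K,[p[0],p[1],1.]);return T[:3,3],d/np.linalg.norm(d)
def plane(ci,p,z):
    o,d=ray(ci,p);return o+d*(z-o[2])/d[2]
def tri(obs):
    A=np.zeros((3,3));b=np.zeros(3);R=[ray(c,p) for c,p in obs]
    for o,d in R:
        M=np.eye(3)-np.outer(d,d);A+=M;b+=M@o
    x=np.linalg.solve(A,b);return x,[float(np.linalg.norm((np.eye(3)-np.outer(d,d))@(x-o)))*1000 for o,d in R]
def orange(im,amin=8):
    hsv=cv2.cvtColor(im,cv2.COLOR_RGB2HSV)
    m=cv2.inRange(hsv,(5,200,120),(17,255,255))
    n,l,s,c=cv2.connectedComponentsWithStats(m)
    return [(c[i].round(1).tolist(),int(s[i,4]),s[i,:4].tolist()) for i in range(1,n) if s[i,4]>=amin]
E
python3 - <<'E'
from h import *
np.set_printoptions(precision=4,suppress=True)
cs=env.camera_info("scene");cd=env.camera_info("side")
for n in["scene","side","wrist"]:
    im=cv2.imread(f"pics/{n}0.png")[:,:,::-1].copy(); print(n,[o for o in orange(im)])
for nm,a,b in [("mid",(257,267),(307,325)),("big",(312,262),(308,281)),("small",(246,236),(251,336)),("lens",(384,168),(228,188))]:
    print(nm,tri([(cs,a),(cd,b)]))
for nm,p in dict(green=(309,343),amber=(420,303),clear=(180,330),tape=(148,302),torch=(460,200),plain=(356,292)).items(): print(nm,plane(cs,p,0))
E
```

```text
scene [([320.5, 253.3], 32, [318, 249, 6, 10]), ([428.3, 257.0], 193, [416, 251, 25, 14]), ([248.5, 262.5], 11, [247, 260, 4, 6]), ([262.6, 265.1], 14, [261, 263, 4, 6])]
side [([301.7, 265.8], 33, [299, 262, 9, 11]), ([311.8, 278.3], 41, [308, 274, 11, 13]), ([316.0, 293.0], 13, [313, 292, 7, 3]), ([309.9, 314.2], 49, [307, 310, 7, 10]), ([302.4, 325.8], 56, [299, 322, 8, 9]), ([251.8, 335.1], 12, [249, 334, 7, 3])]
wrist [([274.1, 6.8], 211, [262, 0, 22, 18]), ([441.7, 8.0], 108, [435, 4, 15, 9]), ([237.3, 137.9], 397, [222, 130, 33, 18]), ([254.0, 199.2], 376, [239, 189, 31, 20])]
mid (array([ 0.5734, -0.1729,  0.0149]), [1.3124394687181218, 1.3124394687181586])
big (array([ 0.6096, -0.0407,  0.0191]), [1.8158069321728976, 1.8158069321729613])
small (array([ 0.4577, -0.1723,  0.0116]), [1.601079087630814, 1.6010790876306635])
lens (array([0.4697, 0.2134, 0.1413]), [3.769267284419214, 3.7692672844192168])
green [ 0.8089 -0.1194  0.    ]
amber [0.8016 0.1635 0.    ]
clear [ 0.6764 -0.3793  0.    ]
tape [ 0.5736 -0.4382  0.    ]
torch [0.5208 0.4575 0.    ]
plain [0.7189 0.0337 0.    ]
```

>>> {"method": "move_arm", "body": {
  "steps": [
    [6,-40,0,0,0,0,85],
    [6,-45,0,0,0,0,85],
    [6,-45,0,0,0,0,85],
    [5,-40,0,0,0,0,85],
    [0,0,0,0,0,0,85]
  ]
}}

```text
clock: 0.65
tool_pos: [0.5721, -0.174, 0.2283]
orientation: [0.709, -0.705, -0.002, 0.002]
ft_force: [0.9, 1.0, -0.6]
width: 0.0851
```

Run:
```python
from h import *
print(env.state()["tool_pos"],env.state()["clock"],env.state()["joint_velocities"].round(3))
ci=env.camera_info("wrist");im=env.read_camera("wrist");np.save("pics/w1.npy",im);np.savez("pics/w1c.npz",**ci)
cv2.imwrite("pics/w1.png",im[:,:,::-1]);print(orange(im))
```

```text
[ 0.57206983 -0.174007    0.22831866] 0.65 [ 0.034 -0.012 -0.019 -0.028  0.001 -0.024]
[([331.2, 198.2], 189, [322, 189, 19, 19]), ([448.6, 201.0], 76, [443, 198, 13, 7]), ([305.1, 231.0], 204, [296, 221, 18, 20]), ([448.4, 229.1], 76, [443, 226, 12, 7]), ([271.3, 302.4], 55, [263, 300, 17, 6]), ([273.1, 335.2], 280, [259, 320, 27, 24]), ([286.2, 380.2], 233, [273, 364, 24, 24])]
```

View pics/w1.png

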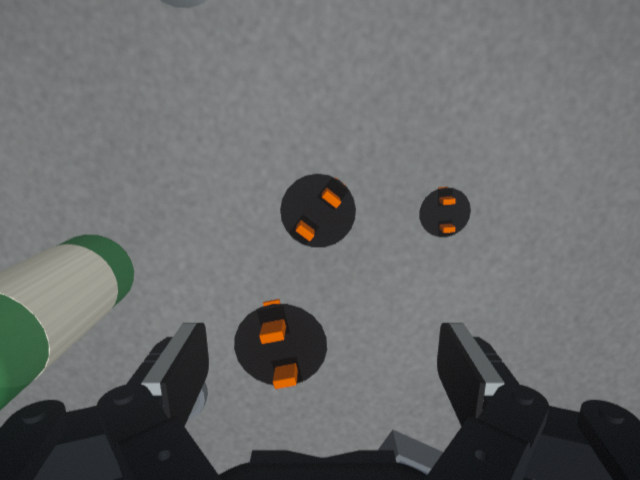

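```bash
cat >> h.py <<'E'
def ell(im,box,v=75,fill=True):
    # black disc ellipse in roi
    x0,y0,x1,y1=box;r=im[y0:y1,x0:x1]
    hsv=cv2.cvtColor(r,cv2.COLOR_RGB2HSV)
    m=((hsv[:,:,2]<v)|((hsv[:,:,1]>200)&(hsv[:,:,2]>90))).astype(np.uint8)
    c,_=cv2.findContours(m,cv2.RETR_EXTERNAL,cv2.CHAIN_APPROX_NONE);c=max(c,key=cv2.contourArea)
    h=cv2.convexHull(c); (cx,cy),ax,a=cv2.fitEllipse(c);return (cx+x0,cy+y0),ax,a
def axis_deg(st):
    from scipy.spatial.transform import Rotation as R
    y=R.from_quat(st["orientation"]).as_matrix()
    return np.degrees(np.arctan2(y[1,1],y[0,1])),y[:,2]
E
python3 - <<'E'
from h import *
np.set_printoptions(precision=4,suppress=True)
im=np.load("pics/w1.npy");ci=dict(np.load("pics/w1c.npz"))
e=ell(im,(270,165,370,260));print(e,plane(ci,e[0],.0195))
a=plane(ci,(331.2,198.2),.035);b=plane(ci,(305.1,231),.035);print(a,b,np.linalg.norm(a-b),np.degrees(np.arctan2(*(a-b)[1::-1])))
print(axis_deg(env.state()))
E
```

```text
((317.5895538330078, 210.2746696472168), (72.28662109375, 74.06968688964844), 100.57566833496094) [ 0.576  -0.1743  0.0195]
[ 0.5643 -0.1883  0.035 ] [ 0.5867 -0.1593  0.035 ] 0.036575987794509164 -127.72277197320099
(np.float64(-179.65197878657892), array([-0.0052,  0.0017, -1.    ]))
```

>>> {"method": "move_arm", "body": {
  "steps": [
    [1,0,-8,0,0,8.5,60],
    [1,0,-10,0,0,8.5,60],
    [1,0,-10,0,0,8.5,60],
    [1,0,-10,0,0,8.5,60],
    [0,0,-10,0,0,8.5,60]
  ]
}}

```text
clock: 1.2
tool_pos: [0.5764, -0.1692, 0.1793]
orientation: [0.919, -0.394, -0.002, 0.001]
ft_force: [-0.1, -0.1, -0.3]
width: 0.0602
```

>>> {"method": "move_arm", "body": {
  "steps": [
    [0,0,-5,0,0,8.5,60],
    [0,0,0,0,0,0,60],
    [0,0,0,0,0,0,60]
  ]
}}

```text
clock: 1.5
tool_pos: [0.5753, -0.1661, 0.1722]
orientation: [0.946, -0.324, -0.004, 0.001]
ft_force: [0.2, 0.3, 0.5]
width: 0.0605
```

Run:
```python
from h import *
np.set_printoptions(precision=4,suppress=True)
s=env.state();print(s["tool_pos"],s["clock"],axis_deg(s),s["width"],s["ft_force"])
ci=env.camera_info("wrist");im=env.read_camera("wrist");np.save("pics/w2.npy",im);np.savez("pics/w2c.npz",**ci)
cv2.imwrite("pics/w2.png",im[:,:,::-1]);print(orange(im))
```

```text
[ 0.5753 -0.1661  0.1722] 1.5 (np.float64(-127.82459144639176), array([-0.0078,  0.0006, -1.    ])) 0.06051708881200164 [0.2469 0.2565 0.504 ]
[([304.0, 225.3], 231, [299, 213, 11, 25]), ([355.5, 225.6], 230, [351, 213, 10, 25]), ([200.3, 244.0], 90, [192, 237, 18, 15]), ([172.9, 277.4], 419, [157, 265, 39, 26]), ([136.0, 324.9], 349, [121, 314, 39, 23]), ([428.4, 321.4], 22, [426, 317, 6, 9]), ([398.2, 339.2], 14, [397, 337, 3, 6])]
```

View pics/w2.png

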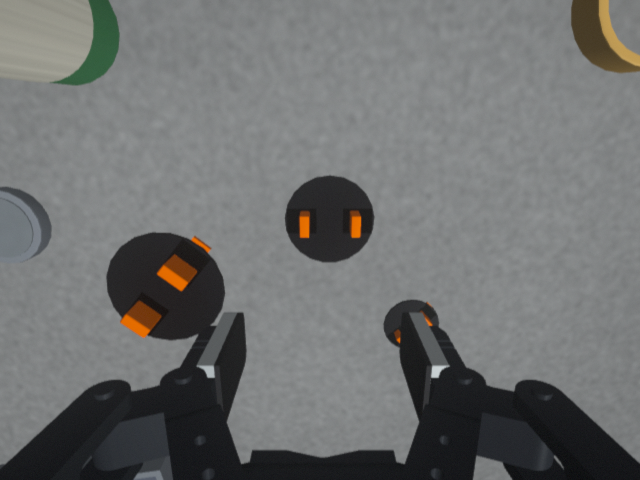

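The middle cap is at (330,219), and its lugs at (304,225) and (355,226) lie level with the jaw axis.

Run:
```python
from h import *
np.set_printoptions(precision=4,suppress=True)
L=lambda k:(np.load(f"pics/w{k}.npy"),dict(np.load(f"pics/w{k}c.npz")))
i1,c1=L(1);i2,c2=L(2)
e1=ell(i1,(270,165,370,260));e2=ell(i2,(270,165,385,275));print(e1,e2)
print("disc",tri([(c1,e1[0]),(c2,e2[0])]),plane(c2,e2[0],.0195))
# lugs: left lug in w2 is +x? match
for a in [(331.2,198.2),(305.1,231)]:
  for b in [(304,225.3),(355.5,225.6)]:
    print(tri([(c1,a),(c2,b)]))
cs=env.camera_info("scene");cd=env.camera_info("side")
print(tri([(c1,e1[0]),(c2,e2[0]),(cs,(256.5,267)),(cd,(307,325))]))
T=c2["T"];print(T)
```

```text
((317.5895538330078, 210.2746696472168), (72.28662109375, 74.06968688964844), 100.57566833496094) ((328.9570960998535, 218.49509811401367), (84.98258972167969, 87.47403717041016), 83.76907348632812)
disc (array([ 0.576 , -0.1733,  0.0151]), [0.01821213321392991, 0.018212133214027704]) [ 0.5769 -0.174   0.0195]
(array([ 0.5608, -0.1458, -0.1063]), [14.92106396321605, 14.921063963216083])
(array([ 0.5643, -0.1881,  0.0349]), [0.13664670836677617, 0.13664670836677267])
(array([ 0.5868, -0.1584,  0.032 ]), [0.15494799183275826, 0.15494799183261448])
(array([ 0.5863, -0.1916,  0.1302]), [6.376707112258646, 6.376707112258738])
(array([ 0.5749, -0.1737,  0.0159]), [1.1291223918271784, 1.3020961098771053, 1.8579194158051384, 1.593361107388983])
[[-0.6136 -0.7487 -0.2511  0.6396]
 [-0.7896  0.5834  0.1901 -0.2148]
 [ 0.0042  0.315  -0.9491  0.3153]
 [ 0.      0.      0.      1.    ]]
```

>>> {"method": "move_arm", "body": {
  "steps": [
    [1,-7,-35,0,-0.5,0,56],
    [0,0,-40,0,0,0,56],
    [0,0,-35,0,0,0,56],
    [0,0,0,0,0,0,56],
    [0,0,0,0,0,0,56]
  ]
}}

```text
clock: 2.05
tool_pos: [0.5793, -0.1729, 0.0647]
orientation: [0.944, -0.329, 0.006, -0.001]
ft_force: [0.7, -0.7, 0.5]
width: 0.0558
```

Run:
```python
from h import *
np.set_printoptions(precision=4,suppress=True)
s=env.state();print(s["tool_pos"],s["clock"],axis_deg(s),s["width"],s["ft_force"])
ci=env.camera_info("wrist");im=env.read_camera("wrist");np.save("pics/w3.npy",im);np.savez("pics/w3c.npz",**ci)
cv2.imwrite("pics/w3.png",im[:,:,::-1]);print(orange(im))
```

```text
[ 0.5793 -0.1729  0.0647] 2.05 (np.float64(-128.4396227423348), array([ 0.0112, -0.0014, -0.9999])) 0.055832450048168884 [ 0.6867 -0.675   0.5377]
[([290.4, 301.2], 561, [282, 278, 17, 42]), ([370.1, 282.0], 8, [369, 281, 4, 3]), ([368.8, 301.7], 476, [362, 284, 15, 35]), ([140.6, 322.5], 320, [125, 311, 31, 25]), ([127.4, 370.1], 29, [122, 363, 12, 14]), ([81.9, 379.3], 574, [65, 365, 37, 29]), ([24.6, 441.9], 198, [16, 434, 19, 17])]
```

View pics/w3.png

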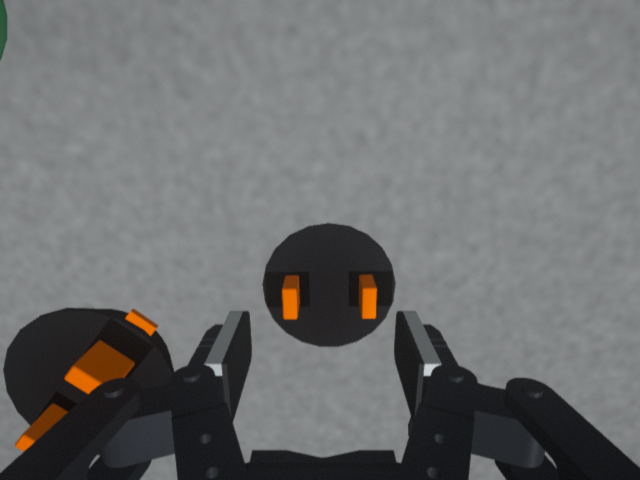

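>>> {"method": "move_arm", "body": {
  "steps": [
    [-2.5,-0.5,-12,0,0.6,0,52],
    [0,0,-8,0,0,0,52],
    [0,0,0,0,0,0,52]
  ]
}}

```text
clock: 2.4
tool_pos: [0.5794, -0.1734, 0.0477]
orientation: [0.944, -0.33, 0.004, -0.0]
ft_force: [1.4, -1.1, -0.7]
width: 0.0522
```

```bash
cat > st.py <<'E'
from h import *
np.set_printoptions(precision=4,suppress=True)
s=env.state();a=axis_deg(s);print("tcp",s["tool_pos"],"t",s["clock"],"yaw",a[0],"z",a[1],"w",s["width"],"F",s["ft_force"],"M",s["ft_torque"])
E
python3 st.py
```

```text
tcp [ 0.5794 -0.1734  0.0477] t 2.4 yaw -128.48728556682525 z [ 0.0075 -0.0018 -1.    ] w 0.05216482214759561 F [ 1.3906 -1.1082 -0.7013] M [0.0248 0.0386 0.026 ]
```

Run:
```python
from h import *
np.set_printoptions(precision=4,suppress=True)
L=lambda k:(np.load(f"pics/w{k}.npy"),dict(np.load(f"pics/w{k}c.npz")))
i,c=L(3);e=ell(i,(255,210,402,355));print(e,plane(c,e[0],.0195))
i2,c2=L(2);e2=ell(i2,(270,165,385,275));print(tri([(c,e[0]),(c2,e2[0])]))
print(tri([(c,(290.4,301.2)),(c2,(304,225.3))]),tri([(c,(368.8,300)),(c2,(355.5,225.6))]))
```

```text
((328.50525665283203, 284.6731872558594), (121.68343353271484, 130.73870849609375), 89.26871490478516) [ 0.5773 -0.1743  0.0195]
(array([ 0.5763, -0.1736,  0.0165]), [0.036745006802036, 0.03674500680209771])
(array([ 0.5873, -0.159 ,  0.0358]), [0.13509639445793453, 0.1350963944581682]) (array([ 0.5637, -0.1879,  0.0333]), [0.10914536439688421, 0.10914536439684686])
```

>>> {"method": "move_arm", "body": {
  "steps": [
    [-3,-0.5,0,0,0.6,0,52],
    [-1,0,0,0,0,0,52],
    [0,0,0,0,0,0,52]
  ]
}}

```text
clock: 2.7
tool_pos: [0.5758, -0.1741, 0.0488]
orientation: [0.944, -0.33, -0.001, 0.001]
ft_force: [-0.3, -0.3, -0.0]
width: 0.0519
```

```bash
python3 st.py
```

```text
tcp [ 0.5758 -0.1741  0.0488] t 2.7 yaw -128.4902832353522 z [-0.0021 -0.0023 -1.    ] w 0.05189678572700486 F [-0.2656 -0.3253 -0.0151] M [-0.0168 -0.0362  0.015 ]
```

>>> {"method": "move_arm", "body": {
  "steps": [
    [0.5,0,-14,0,0,0,50],
    [0,0,-8,0,0,0,50],
    [0,0,-3,0,0,0,50],
    [0,0,0,0,0,0,50]
  ]
}}

```text
clock: 3.1
tool_pos: [0.5771, -0.1744, 0.0244]
orientation: [0.944, -0.33, 0.001, 0.001]
ft_force: [-0.2, 0.5, 0.1]
width: 0.0502
```

```bash
python3 st.py
```

```text
tcp [ 0.5771 -0.1744  0.0244] t 3.1 yaw -128.48380251988036 z [ 0.0003 -0.0028 -1.    ] w 0.05024365084978693 F [-0.2089  0.5406  0.1018] M [ 0.0223 -0.0282  0.0264]
```

>>> {"method": "move_arm", "body": {
  "steps": [
    [-0.5,0.5,-3,0,0,0,48],
    [0,0,-2,0,0,0,48],
    [0,0,0,0,0,0,48]
  ]
}}

```text
clock: 3.4
tool_pos: [0.5771, -0.1739, 0.0199]
orientation: [0.944, -0.329, 0.001, 0.001]
ft_force: [0.6, 0.7, -0.3]
width: 0.0484
```

```bash
python3 st.py
python3 - <<'E'
from h import *
im=env.read_camera("wrist");cv2.imwrite("pics/w4.png",im[:,:,::-1])
E
```

```text
tcp [ 0.5771 -0.1739  0.0199] t 3.4 yaw -128.46916950252617 z [ 0.0015 -0.0032 -1.    ] w 0.04838388667570496 F [ 0.5888  0.6558 -0.2692] M [ 0.0211 -0.0063 -0.005 ]
```

View pics/w4.png

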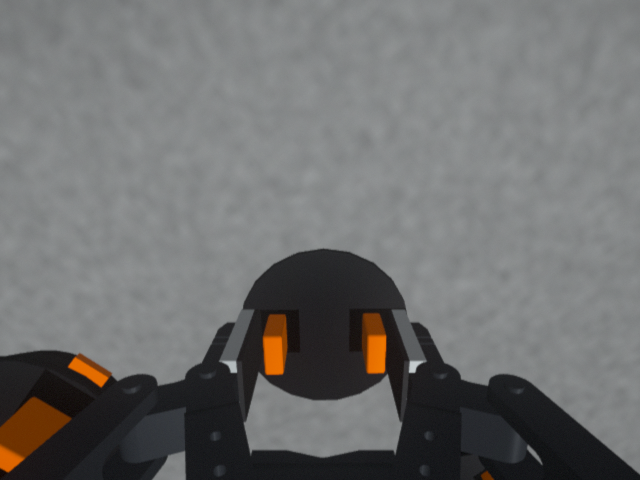

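The fingers straddle both lugs, at (275,345) and (373,343). Closing now.

>>> {"method": "move_arm", "body": {
  "steps": [
    [0,0,0,0,0,0,40],
    [0,0,0,0,0,0,30],
    [0,0,0,0,0,0,28],
    [0,0,0,0,0,0,28]
  ],
  "newtons": 35
}}

```text
clock: 3.85
tool_pos: [0.578, -0.1742, 0.022]
orientation: [0.944, -0.329, 0.003, 0.001]
ft_force: [-0.0, -0.4, -1.0]
width: 0.0303
```

```bash
python3 st.py
```

```text
tcp [ 0.578  -0.1742  0.022 ] t 3.85 yaw -128.4362734987986 z [ 0.004 -0.004 -1.   ] w 0.030324508055056137 F [-0.0029 -0.4077 -0.9903] M [-0.0027  0.0323 -0.0056]
```

>>> {"method": "move_arm", "body": {
  "steps": [
    [0,0,0,0,0,0,28]
  ]
}}

```text
clock: 3.95
tool_pos: [0.5779, -0.1741, 0.0218]
orientation: [0.944, -0.329, 0.002, 0.001]
ft_force: [-0.3, 0.8, -0.3]
width: 0.0305
```

```bash
python3 st.py
python3 - <<'E'
from h import *
im=env.read_camera("wrist");cv2.imwrite("pics/w5.png",im[:,:,::-1])
E
```

```text
tcp [ 0.5779 -0.1741  0.0218] t 3.95 yaw -128.44393425408398 z [ 0.0038 -0.0038 -1.    ] w 0.0304815664772729 F [-0.3048  0.7775 -0.3078] M [ 0.0017 -0.0228  0.0076]
```

View pics/w5.png

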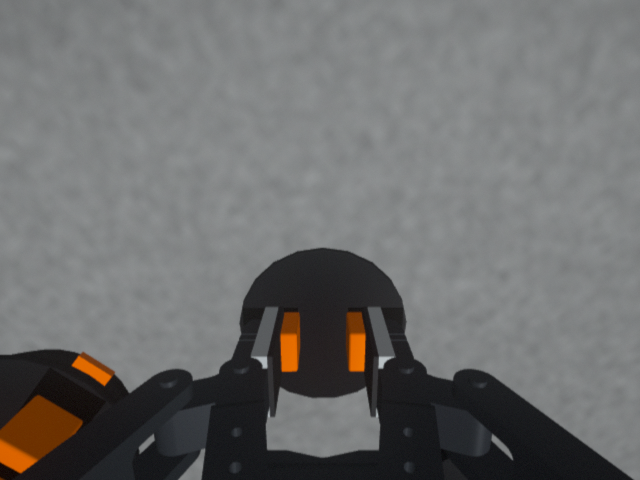

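>>> {"method": "move_arm", "body": {
  "steps": [
    [0,0,-2,0,0,0,28],
    [0,0,-1,0,0,0,28]
  ]
}}

```text
clock: 4.2
tool_pos: [0.5781, -0.1742, 0.0217]
orientation: [0.944, -0.329, 0.003, 0.002]
ft_force: [-1.8, 2.2, 4.4]
width: 0.0303
```

```bash
python3 st.py
```

```text
tcp [ 0.5781 -0.1742  0.0217] t 4.2 yaw -128.37475683279285 z [ 0.0047 -0.0049 -1.    ] w 0.030313274000783076 F [-1.7991  2.2142  4.394 ] M [ 0.4791  0.7602 -0.0478]
```

>>> {"method": "move_arm", "body": {
  "steps": [
    [0,0,10,0,0,0,28],
    [0,0,25,0,0,0,28],
    [0,0,30,0,0,0,28],
    [0,0,30,0,0,0,28],
    [0,0,30,0,0,0,28]
  ]
}}

```text
clock: 4.7
tool_pos: [0.5738, -0.1736, 0.147]
orientation: [0.944, -0.329, -0.003, 0.003]
ft_force: [1.6, 0.0, -0.7]
width: 0.0303
```

>>> {"method": "move_arm", "body": {
  "steps": [
    [0,0,30,0,0,0,28],
    [0,0,30,0,0,0,28],
    [0,0,10,0,0,0,28],
    [0,0,0,0,0,0,28]
  ]
}}

```text
clock: 5.1
tool_pos: [0.5751, -0.1743, 0.2262]
orientation: [0.944, -0.329, 0.002, 0.002]
ft_force: [0.5, 0.3, -1.5]
width: 0.0303
```

```bash
python3 st.py
python3 - <<'E'
from h import *
ci=env.camera_info("wrist")
im=env.read_camera("wrist");cv2.imwrite("pics/w6.png",im[:,:,::-1]);np.save("pics/w6.npy",im);np.savez("pics/w6c.npz",**ci)
E
```

```text
tcp [ 0.5751 -0.1743  0.2262] t 5.1 yaw -128.43181531696658 z [ 0.0027 -0.0048 -1.    ] w 0.030264576010874986 F [ 0.528   0.339  -1.5243] M [0.0192 0.0035 0.0761]
```

View pics/w6.png

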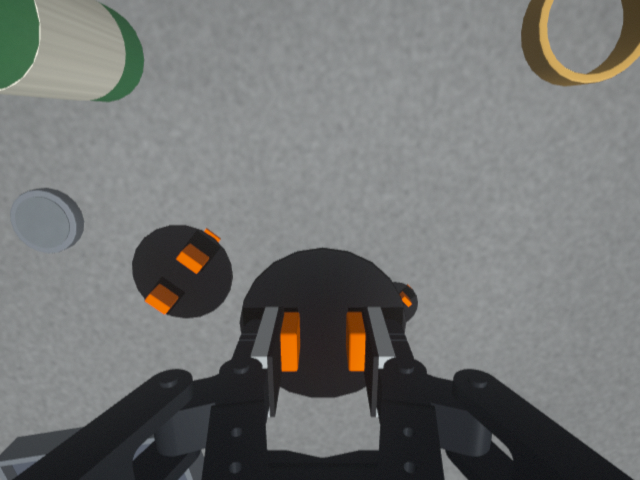

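The cap is held level: its disc spans rows 248–397 and the lugs are at (290,341) and (357,341). Next I'll carry it over beside the lens for a look.

>>> {"method": "move_arm", "body": {
  "steps": [
    [-12,35,0,0,0,0,28],
    [-16,45,0,0,0,0,28],
    [-16,45,0,0,0,0,28],
    [-16,45,0,0,0,0,28],
    [-16,45,0,0,0,0,28]
  ]
}}

```text
clock: 5.65
tool_pos: [0.4928, 0.0422, 0.2146]
orientation: [0.943, -0.334, -0.006, 0.005]
ft_force: [1.6, 1.5, -0.6]
width: 0.0303
```

>>> {"method": "move_arm", "body": {
  "steps": [
    [-16,45,0,0,0,0,28],
    [-16,45,0,0,0,0,28],
    [-16,45,0,0,0,0,28],
    [-16,40,0,0,0,0,28],
    [-10,20,0,0,0,0,28]
  ]
}}

```text
clock: 6.15
tool_pos: [0.4092, 0.2446, 0.2059]
orientation: [0.943, -0.333, -0.011, 0.011]
ft_force: [1.0, -0.1, -0.3]
width: 0.0305
```

>>> {"method": "move_arm", "body": {
  "steps": [
    [0,0,0,0,0,0,28],
    [0,0,0,0,0,0,28]
  ]
}}

```text
clock: 6.35
tool_pos: [0.4063, 0.2463, 0.2025]
orientation: [0.944, -0.331, -0.012, 0.013]
ft_force: [-0.0, -0.9, -0.2]
width: 0.0307
```

```bash
python3 st.py
python3 - <<'E'
from h import *
ci=env.camera_info("wrist")
im=env.read_camera("wrist");cv2.imwrite("pics/w7.png",im[:,:,::-1]);np.save("pics/w7.npy",im);np.savez("pics/w7c.npz",**ci)
E
```

```text
tcp [0.4063 0.2463 0.2025] t 6.35 yaw -128.63311321462606 z [-0.0323 -0.0166 -0.9993] w 0.03068439964267487 F [-0.0413 -0.8772 -0.2099] M [ 0.031  -0.1913 -0.022 ]
```

View pics/w7.png

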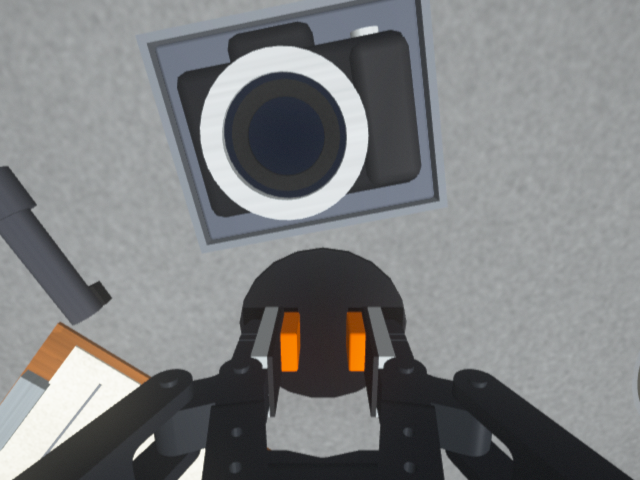

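The rim is at (284,133) and the held cap's disc spans rows 248–397. I'll correct the tilt and take a second viewpoint.

>>> {"method": "move_arm", "body": {
  "steps": [
    [5,10,30,0.9,-1.8,0,28],
    [10,10,20,0,0,0,28],
    [5,5,10,0,0,0,28],
    [0,0,0,0,0,0,28],
    [0,0,0,0,0,0,28]
  ]
}}

```text
clock: 6.9
tool_pos: [0.4274, 0.2659, 0.2606]
orientation: [0.942, -0.335, -0.002, 0.004]
ft_force: [0.3, 1.0, -0.9]
width: 0.0304
```

```bash
python3 st.py
cat >> h.py <<'E'
def snap(k):
    ci=env.camera_info("wrist");s=env.state();im=env.read_camera("wrist");cv2.imwrite(f"pics/w{k}.png",im[:,:,::-1]);np.save(f"pics/w{k}.npy",im);np.savez(f"pics/w{k}c.npz",**ci,tp=s["tool_pos"],q=s["orientation"]);return im,ci
def rim(im,box):
    x0,y0,x1,y1=box;r=im[y0:y1,x0:x1];hsv=cv2.cvtColor(r,cv2.COLOR_RGB2HSV)
    m=((hsv[:,:,2]>170)&(hsv[:,:,1]<40)).astype(np.uint8)
    cs,h=cv2.findContours(m,cv2.RETR_CCOMP,cv2.CHAIN_APPROX_NONE);cs=sorted(cs,key=cv2.contourArea)[::-1][:2]
    return [((lambda e:((e[0][0]+x0,e[0][1]+y0),e[1]))(cv2.fitEllipse(c))) for c in cs]
E
python3 - <<'E'
from h import *
snap(8)
E
```

```text
tcp [0.4274 0.2659 0.2606] t 6.9 yaw -129.1174441802644 z [-0.0056 -0.0058 -1.    ] w 0.030427418218369466 F [ 0.3155  1.014  -0.9431] M [-0.0249 -0.0075  0.0515]
```

View pics/w8.png

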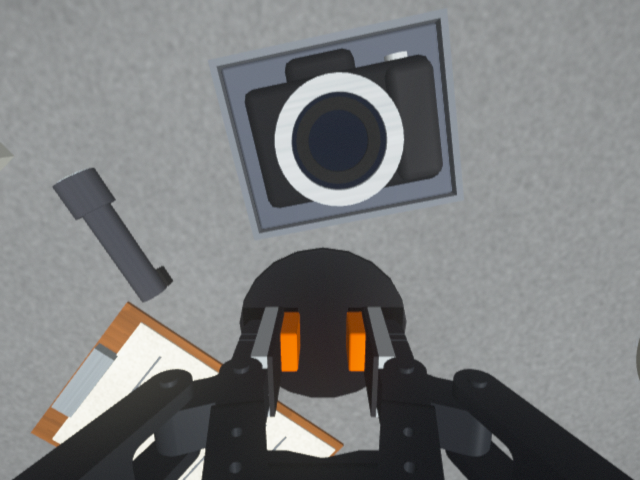

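Run:
```python
from h import *
np.set_printoptions(precision=4,suppress=True)
L=lambda k:(np.load(f"pics/w{k}.npy"),dict(np.load(f"pics/w{k}c.npz")))
i7,c7=L(7);i8,c8=L(8)
r7=rim(i7,(190,35,380,228));r8=rim(i8,(268,62,412,215));print(r7,r8)
for j in (0,1): print(tri([(c7,r7[j][0]),(c8,r8[j][0])]),plane(c7,r7[j][0],.14),plane(c8,r8[j][0],.14))
# diameter-implied depth
cs=env.camera_info("scene");cd=env.camera_info("side")
# cap held offset in tool frame from w8
from scipy.spatial.transform import Rotation as R
tp=c8["tp"];Rm=R.from_quat(c8["q"]).as_matrix()
m=None
for k in (8,):
  hsv=cv2.cvtColor(i8,cv2.COLOR_RGB2HSV)
  col=hsv[:,322,2]; print([int(y) for y in range(235,410) if (col[y]<75)!=(col[y-1]<75)])
for dz in (0.0015,0.0022,0.003):
  # plane in tool frame z=+? disc top below TCP by? world z = tp_z - dz
  z=tp[2]-dz
  a=plane(c8,(322,248.0),z);b=plane(c8,(322,397.0),z);
  print(dz,np.linalg.norm(a-b),Rm.T@((a+b)/2-tp), Rm.T@(plane(c8,(290,341),z+.018)-tp),Rm.T@(plane(c8,(357,341),z+.018)-tp))
```

```text
[((283.7622756958008, 132.80487060546875), (165.95445251464844, 174.25787353515625)), ((284.3151397705078, 135.1373291015625), (124.70787811279297, 129.9305877685547))] [((338.7986373901367, 138.98741912841797), (127.60674285888672, 132.67373657226562)), ((338.8976821899414, 140.2335662841797), (96.71257019042969, 99.99299621582031))]
(array([0.4728, 0.2149, 0.143 ]), [0.3723735878552795, 0.3723735878552574]) [0.4731 0.2149 0.14  ] [0.4723 0.2151 0.14  ]
(array([0.4719, 0.2154, 0.1413]), [0.2072835611475478, 0.2072835611475564]) [0.4721 0.2154 0.14  ] [0.4717 0.2155 0.14  ]
[248, 397]
0.0015 0.0677009276666089 [-0.0012 -0.0005  0.0015] [ 0.0034 -0.012  -0.0166] [ 0.0033  0.0121 -0.0164]
0.0022 0.06802751611222037 [-0.0015 -0.0005  0.0022] [ 0.003  -0.0121 -0.0159] [ 0.0028  0.0122 -0.0157]
0.003 0.0684007600500621 [-0.002  -0.0005  0.003 ] [ 0.0025 -0.0121 -0.0151] [ 0.0024  0.0123 -0.0149]
```

>>> {"method": "move_arm", "body": {
  "steps": [
    [18,-20,0,0.3,-0.3,0,28],
    [18,-20,0,0,0,0,28],
    [9,-10,0,0,0,0,28],
    [0,0,0,0,0,0,28],
    [0,0,0,0,0,0,28]
  ]
}}

```text
clock: 7.45
tool_pos: [0.4714, 0.2113, 0.2565]
orientation: [0.942, -0.336, -0.002, 0.003]
ft_force: [0.5, -0.1, -1.3]
width: 0.0302
```

```bash
python3 st.py
```

```text
tcp [0.4714 0.2113 0.2565] t 7.45 yaw -129.21750286610285 z [-0.0064 -0.0041 -1.    ] w 0.03020145479638109 F [ 0.5233 -0.1119 -1.264 ] M [-0.0043  0.0438  0.0587]
```

>>> {"method": "move_arm", "body": {
  "steps": [
    [2,3,-25,0.3,-0.4,0,28],
    [0,0,-30,0,0,0,28],
    [0,0,-20,0,0,0,28],
    [0,0,-4,0,0,0,28],
    [0,0,0,0,0,0,28]
  ]
}}

```text
clock: 7.95
tool_pos: [0.4713, 0.2165, 0.1757]
orientation: [0.942, -0.335, 0.0, -0.002]
ft_force: [0.3, 1.0, -0.3]
width: 0.0304
```

```bash
python3 st.py
```

```text
tcp [0.4713 0.2165 0.1757] t 7.95 yaw -129.0904101169664 z [ 0.002   0.0033 -1.    ] w 0.030433410998985465 F [ 0.3304  1.0187 -0.2533] M [ 0.0215  0.032  -0.0231]
```

>>> {"method": "move_arm", "body": {
  "steps": [
    [2.2,-2.3,0,-0.1,0.1,0,28],
    [0,0,-2,0,0,0,28],
    [0,0,0,0,0,0,28]
  ]
}}

```text
clock: 8.25
tool_pos: [0.4746, 0.2154, 0.1764]
orientation: [0.943, -0.334, 0.001, -0.002]
ft_force: [0.1, -0.2, -0.8]
width: 0.0304
```

```bash
python3 st.py
python3 - <<'E'
from h import *
snap(9)
for n in("scene","side"):
    im=env.read_camera(n); cv2.imwrite(f"pics/{n}9.png",cv2.resize(im[120:260,150:450],(800,373),interpolation=cv2.INTER_CUBIC)[:,:,::-1])
E
```

```text
tcp [0.4746 0.2154 0.1764] t 8.25 yaw -129.02356330278778 z [ 0.0039  0.0038 -1.    ] w 0.03036324827862463 F [ 0.0825 -0.2388 -0.8415] M [-0.021   0.006  -0.0151]
```

View pics/w9.png

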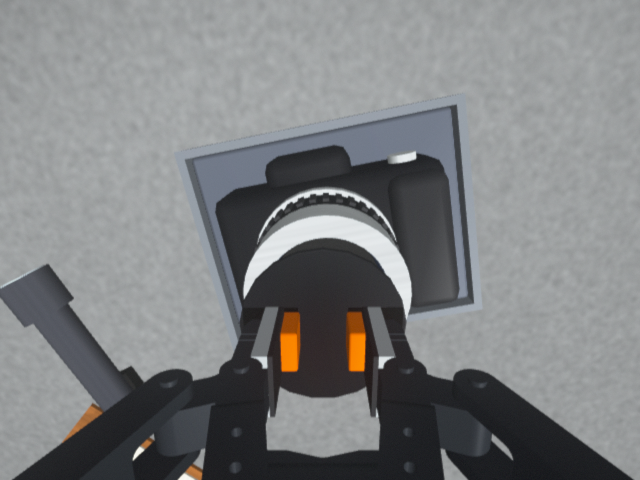

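View pics/scene9.png

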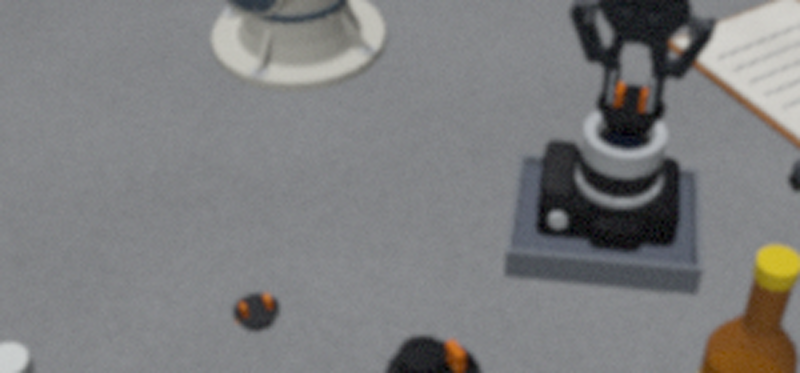

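View pics/side9.png

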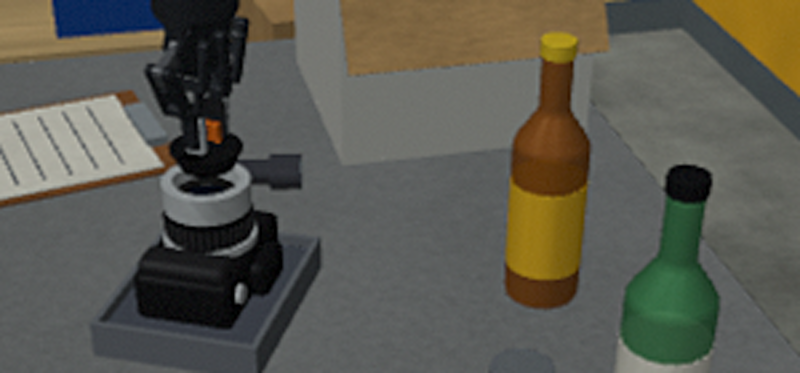

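In the wrist view the rim arc is centred near column 327 and the cap near 323. That agrees with the numbers, which put the arm about 1.5 mm off, so I'll correct while descending.

>>> {"method": "move_arm", "body": {
  "steps": [
    [-1.1,-1.2,-4,-0.1,0.2,0,28],
    [0,0,-3,0,0,0,28],
    [0,0,0,0,0,0,28]
  ]
}}

```text
clock: 8.7
tool_pos: [0.4734, 0.214, 0.169]
orientation: [0.943, -0.334, -0.0, -0.001]
ft_force: [-0.9, 0.0, -0.6]
width: 0.0303
```

```bash
python3 st.py
```

```text
tcp [0.4734 0.214  0.169 ] t 8.7 yaw -129.03641044783575 z [ 0.0005  0.0022 -1.    ] w 0.03032691741620628 F [-0.9327  0.0101 -0.5881] M [-0.0069  0.0396  0.0081]
```

>>> {"method": "move_arm", "body": {
  "steps": [
    [0,0,-4,0,0,0,28],
    [0,0,-4,0,0,0,28],
    [0,0,-2,0,0,0,28]
  ]
}}

```text
clock: 9.0
tool_pos: [0.4734, 0.214, 0.1582]
orientation: [0.943, -0.334, -0.0, -0.001]
ft_force: [0.7, -0.1, -1.6]
width: 0.0307
```

```bash
python3 st.py
```

```text
tcp [0.4734 0.214  0.1582] t 9.0 yaw -129.03625295538856 z [ 0.0005  0.0022 -1.    ] w 0.030697062364270666 F [ 0.6731 -0.1055 -1.5734] M [-0.0131  0.0113 -0.0106]
```

Now inside the mouth with no contact. Continuing slowly.

>>> {"method": "move_arm", "body": {
  "steps": [
    [0,0,-3,0,0,0,28],
    [0,0,-3,0,0,0,28],
    [0,0,-2,0,0,0,28]
  ]
}}

```text
clock: 9.3
tool_pos: [0.4733, 0.2141, 0.1495]
orientation: [0.943, -0.334, -0.0, -0.001]
ft_force: [-1.1, 0.4, -0.4]
width: 0.0308
```

```bash
python3 st.py
```

```text
tcp [0.4733 0.2141 0.1495] t 9.3 yaw -129.03489014335617 z [ 0.0001  0.0023 -1.    ] w 0.030793833421297954 F [-1.1442  0.3875 -0.4164] M [0.2297 0.323  0.0127]
```

>>> {"method": "move_arm", "body": {
  "steps": [
    [0,0,-2,0,0,0,28],
    [0,0,-2,0,0,0,28]
  ]
}}

```text
clock: 9.5
tool_pos: [0.4733, 0.2143, 0.1455]
orientation: [0.943, -0.334, -0.0, -0.001]
ft_force: [-1.3, 0.5, 3.0]
width: 0.0306
```

>>> {"method": "move_arm", "body": {
  "steps": [
    [0,0,-2,0,0,0,28],
    [0,0,-1,0,0,0,28]
  ]
}}

```text
clock: 9.7
tool_pos: [0.4733, 0.2143, 0.143]
orientation: [0.943, -0.334, 0.0, -0.001]
ft_force: [-3.0, 1.5, 5.0]
width: 0.0308
```

```bash
python3 st.py
```

```text
tcp [0.4733 0.2143 0.143 ] t 9.7 yaw -129.00915497230568 z [ 0.001   0.0027 -1.    ] w 0.030796280425663257 F [-2.9923  1.4769  5.0065] M [ 0.0002  1.0581 -0.0232]
```

>>> {"method": "move_arm", "body": {
  "steps": [
    [-0.8,0.4,-1,0,0,0,28],
    [0,0,-2,0,0,0,28]
  ]
}}

```text
clock: 9.9
tool_pos: [0.4734, 0.2144, 0.1411]
orientation: [0.943, -0.334, 0.001, -0.002]
ft_force: [-2.8, 0.3, 6.0]
width: 0.0305
```

```bash
python3 st.py
```

```text
tcp [0.4734 0.2144 0.1411] t 9.9 yaw -128.9856306651396 z [ 0.0034  0.0024 -1.    ] w 0.03048306019250597 F [-2.8053  0.2838  5.994 ] M [-0.0382  1.1961 -0.0163]
```

>>> {"method": "move_arm", "body": {
  "steps": [
    [-1.5,0.2,-1.5,0,0.2,0,28],
    [-0.5,0,-2,0,0.1,0,28]
  ]
}}

```text
clock: 10.1
tool_pos: [0.4732, 0.2146, 0.1392]
orientation: [0.943, -0.333, 0.001, -0.002]
ft_force: [-2.9, -1.1, 6.1]
width: 0.0306
```

>>> {"method": "move_arm", "body": {
  "steps": [
    [0,0,-2,0,0,0,28]
  ]
}}

```text
clock: 10.2
tool_pos: [0.4735, 0.2146, 0.138]
orientation: [0.943, -0.333, 0.001, -0.002]
ft_force: [-4.5, -0.7, 9.1]
width: 0.0308
```

```bash
python3 st.py
```

```text
tcp [0.4735 0.2146 0.138 ] t 10.2 yaw -128.93433789505661 z [ 0.0039  0.003  -1.    ] w 0.030770856440572376 F [-4.4592 -0.7057  9.0704] M [-0.2669  1.5879 -0.0416]
```

```bash
python3 st.py
python3 - <<'E'
from h import *
snap(10)
for n,b in(("scene",(340,140,440,220)),("side",(180,160,280,240))):
    im=env.read_camera(n); x0,y0,x1,y1=b; cv2.imwrite(f"pics/{n}10.png",cv2.resize(im[y0:y1,x0:x1],(700,560),interpolation=cv2.INTER_CUBIC)[:,:,::-1])
E
```

```text
tcp [0.4735 0.2146 0.138 ] t 10.2 yaw -128.93433789505661 z [ 0.0039  0.003  -1.    ] w 0.030770856440572376 F [-4.4592 -0.7057  9.0704] M [-0.2669  1.5879 -0.0416]
```

View pics/w10.png

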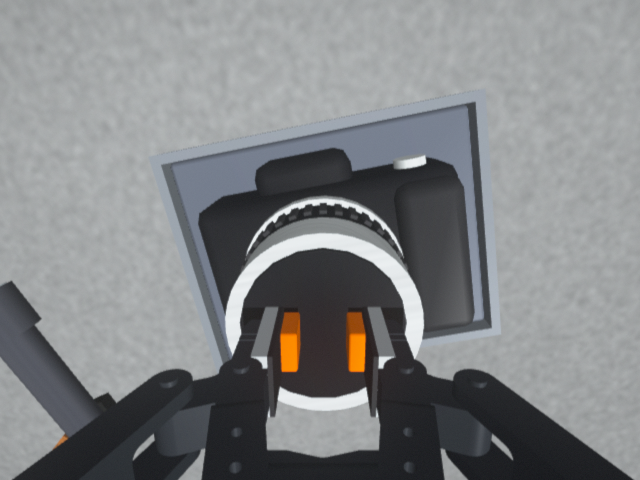

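View pics/side10.png

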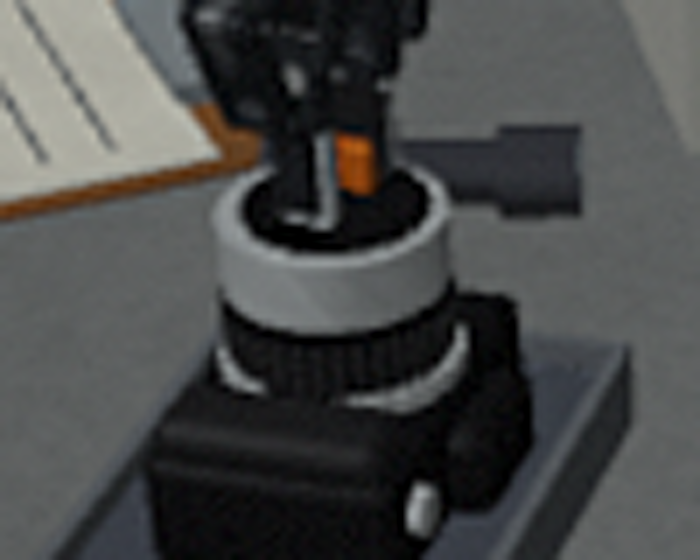

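View pics/scene10.png

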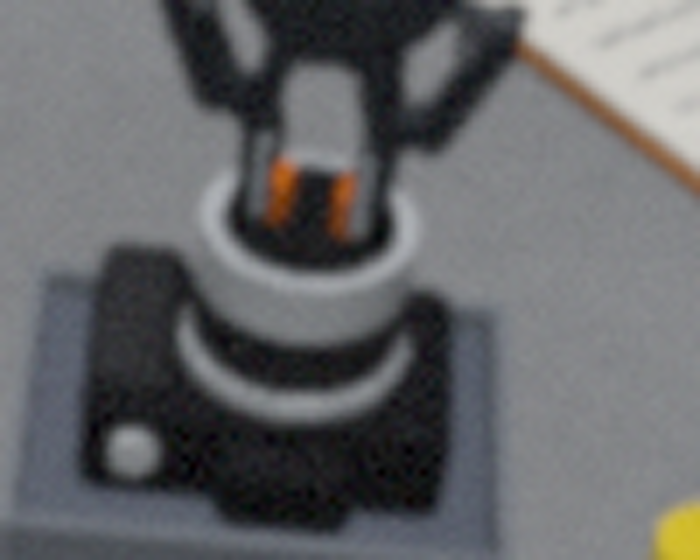

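The cap is in the mouth, with an even silver ring about 14 px wide all round: rim rows 234–411, disc rows 248–397. I'll push on to about 14 N.

>>> {"method": "move_arm", "body": {
  "steps": [
    [-1.5,0,-2,0,0.2,0,28],
    [-1,0,-2,0,0.2,0,28]
  ]
}}

```text
clock: 10.55
tool_pos: [0.4733, 0.2146, 0.1369]
orientation: [0.943, -0.333, 0.001, -0.002]
ft_force: [-1.9, -1.9, 10.0]
width: 0.0303
```

```bash
python3 st.py
```

```text
tcp [0.4733 0.2146 0.1369] t 10.55 yaw -128.87042123594185 z [ 0.0034  0.0037 -1.    ] w 0.03033625333971769 F [-1.9048 -1.9121  9.9589] M [-0.7139  0.8203 -0.0256]
```

>>> {"method": "move_arm", "body": {
  "steps": [
    [-0.5,0,-3,0,0,0,28],
    [0,0,-3,0,0,0,28]
  ]
}}

```text
clock: 10.75
tool_pos: [0.4735, 0.2146, 0.1337]
orientation: [0.943, -0.333, 0.002, -0.003]
ft_force: [-7.1, 0.8, 13.7]
width: 0.0305
```

```bash
python3 st.py
```

```text
tcp [0.4735 0.2146 0.1337] t 10.75 yaw -128.84110822776844 z [ 0.0063  0.0044 -1.    ] w 0.03052301486136452 F [-7.1182  0.8052 13.6686] M [-0.3476  2.7314 -0.0093]
```

>>> {"method": "move_arm", "body": {
  "steps": [
    [-3,0,-2.5,-0.2,0.6,0,28],
    [-2,0,-2.5,0,0.3,0,28]
  ]
}}

```text
clock: 10.95
tool_pos: [0.4732, 0.2147, 0.1339]
orientation: [0.943, -0.332, 0.001, -0.001]
ft_force: [-1.2, -2.8, 12.8]
width: 0.0306
```

```bash
python3 st.py
python3 - <<'E'
from h import *
snap(11)
E
```

```text
tcp [0.4732 0.2147 0.1339] t 10.95 yaw -128.72481237750114 z [ 0.0027  0.0022 -1.    ] w 0.03063034136808348 F [-1.2061 -2.8003 12.8393] M [-1.1979  0.5824 -0.0077]
```

View pics/w11.png

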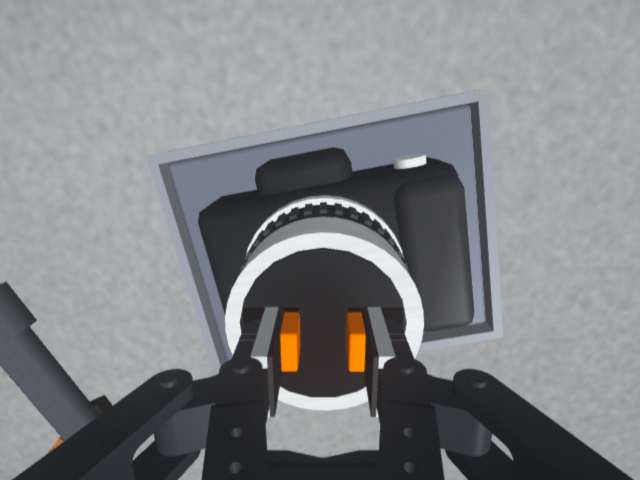

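The rim is unchanged in size from the last view, at columns 226–424, so the disc is flush and only the padding is sinking. Now I'll release under the push.

>>> {"method": "move_arm", "body": {
  "steps": [
    [-1,0.5,-3.5,0,0,0,28],
    [-1,0.5,-3,0,0,0,40],
    [-0.5,0,-3,0,0,0,52]
  ]
}}

```text
clock: 11.3
tool_pos: [0.4761, 0.2178, 0.1313]
orientation: [0.944, -0.331, 0.007, -0.007]
ft_force: [-0.5, 4.7, 11.3]
width: 0.0513
```

```bash
python3 st.py
```

```text
tcp [0.4761 0.2178 0.1313] t 11.3 yaw -128.62273045765798 z [ 0.0177  0.0085 -0.9998] w 0.051281331810288835 F [-0.5266  4.7085 11.3177] M [ 1.278   0.6534 -0.0694]
```

>>> {"method": "move_arm", "body": {
  "steps": [
    [-1,-1,6,-0.3,0.6,0,54],
    [0,0,8,0,0,0,56]
  ]
}}

```text
clock: 11.5
tool_pos: [0.4759, 0.2176, 0.146]
orientation: [0.944, -0.331, 0.003, -0.004]
ft_force: [-0.8, -0.2, 0.3]
width: 0.0559
```

```bash
python3 st.py
python3 - <<'E'
from h import *
snap(12)
E
```

```text
tcp [0.4759 0.2176 0.146 ] t 11.5 yaw -128.6096450897953 z [ 0.0089  0.0048 -0.9999] w 0.05585665878527967 F [-0.7922 -0.1749  0.258 ] M [-0.0448  0.0124  0.0303]
```

View pics/w12.png

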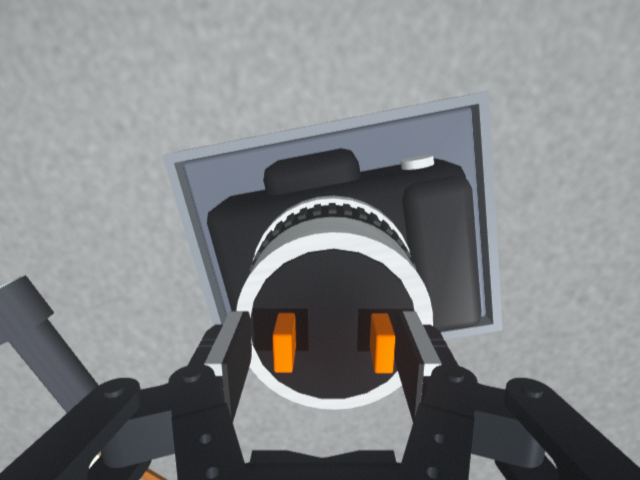

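The lugs have sprung out, at (285,342) and (382,342), and the cap sits inside the rim. I'll lift clear and check.

>>> {"method": "move_arm", "body": {
  "steps": [
    [-1,0,15,0,0.3,0,60],
    [-5,5,30,0,0,0,60],
    [-15,12,30,0,0,0,60],
    [-15,12,20,0,0,0,60],
    [0,0,0,0,0,0,60]
  ]
}}

```text
clock: 12.05
tool_pos: [0.4375, 0.2456, 0.2429]
orientation: [0.943, -0.332, -0.001, -0.001]
ft_force: [-0.6, 0.6, 0.6]
width: 0.0598
```

```bash
python3 st.py
python3 - <<'E'
from h import *
im,ci=snap(13);print(orange(im))
im=env.read_camera("side");x0,y0,x1,y1=(180,150,280,230);np.save("pics/side13.npy",im);cv2.imwrite("pics/side13.png",cv2.resize(im[y0:y1,x0:x1],(700,560),interpolation=cv2.INTER_CUBIC)[:,:,::-1])
E
```

```text
tcp [0.4375 0.2456 0.2429] t 12.05 yaw -128.7838388256384 z [-0.0011  0.0019 -1.    ] w 0.05983278057953886 F [-0.6253  0.6264  0.5722] M [-0.0231 -0.0611  0.0148]
[([293.3, 180.4], 410, [287, 165, 14, 32]), ([359.1, 180.4], 379, [353, 165, 13, 31])]
```

View pics/w13.png

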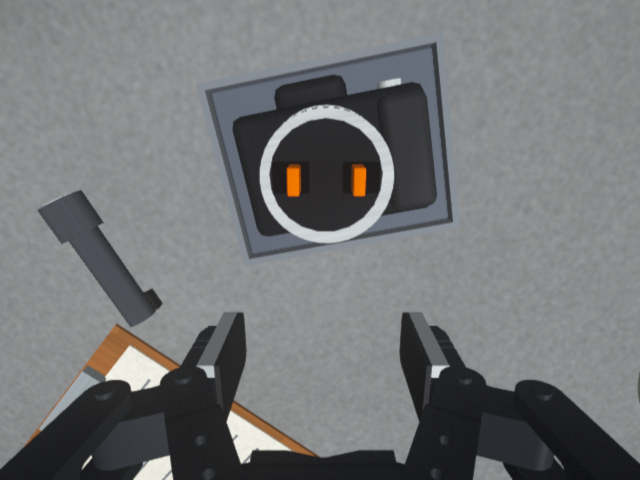

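View pics/side13.png

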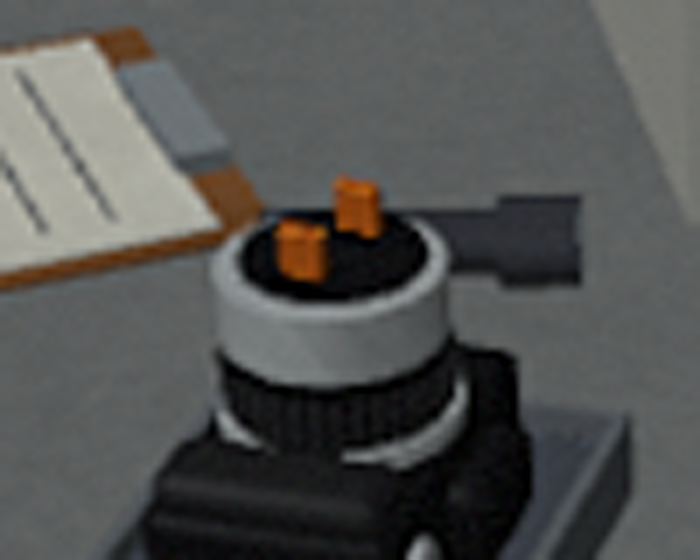

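Both views show the cap level in the mouth with its lugs out. A quick numerical check follows.

Run:
```python
from h import *
np.set_printoptions(precision=4,suppress=True)
im=np.load("pics/w13.npy");ci=dict(np.load("pics/w13c.npz"))
r=rim(im,(250,95,405,250));print(r)
e=ell(im,(272,117,384,232));print(e)
mo=plane(ci,r[0][0],.141);print("rim",mo)
for z in (.144,.1455,.148):
    d=plane(ci,e[0],z);print(z,d,np.linalg.norm((d-mo)[:2])*1000, "lugsep outer px",
      np.linalg.norm(plane(ci,(287,180),z+.018)-plane(ci,(366,180),z+.018)))
c=np.array(ci["T"])[:3,3]
# size-implied depth: f*D/px of major axes
print("depth rim",401.6*82/max(r[0][1]),"disc",401.6*68/max(e[1]))
```

```text
[((326.30652618408203, 174.64067840576172), (132.71563720703125, 135.11129760742188)), ((325.51029205322266, 174.54247283935547), (113.85769653320312, 115.13179016113281))]
((325.68066024780273, 174.49351501464844), (109.66221618652344, 110.87213897705078), 3.602205991744995)
rim [0.4727 0.2149 0.141 ]
0.144 [0.4734 0.2149 0.144 ] 0.6368506245602787 lugsep outer px 0.04399759757777687
0.1455 [0.4735 0.2147 0.1455] 0.8102914580259657 lugsep outer px 0.04370344320168336
0.148 [0.4738 0.2145 0.148 ] 1.1220475368019929 lugsep outer px 0.04321318590819412
depth rim 243.73387409604038 disc 246.30894877614475
```

>>> {"method": "move_arm", "body": {
  "steps": [
    [-20,15,15,0,0,0,60],
    [-25,20,20,0,0,0,60],
    [0,0,0,0,0,0,60]
  ]
}}

```text
clock: 12.45
tool_pos: [0.3907, 0.2775, 0.2706]
orientation: [0.942, -0.334, -0.005, 0.006]
ft_force: [-0.0, 0.7, 0.0]
width: 0.0599
```

Run:
```python
from h import *
np.set_printoptions(precision=4,suppress=True)
im,ci=snap(14);o=orange(im);print(o)
c13=dict(np.load("pics/w13c.npz"))
for a,b in zip([(293.3,180.4),(359.1,180.4)],sorted([q[0] for q in o if 30<q[0][1]<300 and q[1]>100])): print(tri([(c13,a),(ci,b)]))
```

```text
[([282.9, 76.3], 390, [276, 61, 14, 31]), ([346.4, 75.7], 360, [341, 61, 12, 31])]
(array([0.4839, 0.23  , 0.1588]), [0.0016607633374694977, 0.0016607633374813866])
(array([0.4607, 0.201 , 0.1596]), [0.021623506521884328, 0.021623506521941577])
```

View pics/w14.png

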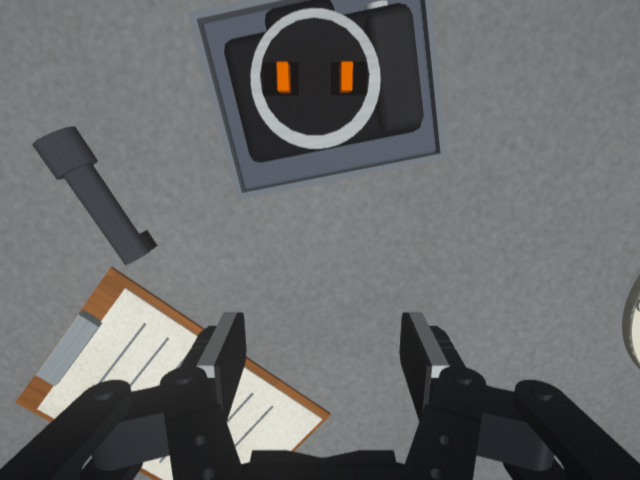

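Run:
```python
from h import *
print(env.job_done(), env.state()["clock"])
```

```text
the job is handed in; nothing more can be done
the job is handed in; nothing more can be done
```

The dust cap is back in the lens mouth and held by its tabs. I handed the job in at about 12.5 s; no verdict was reported.

**What I did:** I found the middle-sized cap in two wrist views and pinched its lugs at 35 N. I lifted it, set it into the mouth and pushed it down. The readings showed about 14 N downward at most, with up to 7 N sideways for a moment. I opened the fingers while still pushing at about 11 N, then backed off.

**Last checks:**
- **Tabs:** the lugs' outer faces measured about 44 mm apart, which is fully out.
- **Centring:** the disc is about 0.6–1.1 mm from the rim's centre (limit 3 mm).
- **Level:** the two lugs read 0.8 mm apart in height, about 1.2°, within the measuring error.
- **Height:** the disc's top is about 4 mm above the rim's top by comparing lug heights with those on the bench, which matches a latched cap.
- **Robot:** it touches nothing. I never saw the bottles, plain cap, tape roll or torch touched, but I did not measure their positions again at the end.

**Disagreements:**
- The height worked out from apparent sizes put the disc slightly below the rim. That method is only good to a few millimetres, so I relied on the two-view height.
- The pinched finger opening read about 30.5 mm instead of the expected 33 mm, probably because the fingers tilt inward under load.

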